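Sort spare router antennas by length into the sliding-cover case

ROBOT

A 6-joint arm with a two-finger parallel gripper is mounted at the origin on the work surface. World frame = base frame: x ahead of the robot, y to its left, z up, the work surface at z = 0. Lengths are in m, angles in rad, forces in N, time in s.
With the tool pointing down it reaches from about 0.4 to 0.925 m from the base axis. Payload 12.5 kg.
Tool frame: the origin (TCP) lies at the very end of the fingers, on their centre line; the grasp point (between the pads) lies 19 mm behind it; z points along the fingers, y is the line along which they close (so a half turn about z gives the same grasp; the last joint's range is limited). The gripper opens to 95 mm and grips with 3 to 60 N. Pads are 20 mm wide; open, the fingers measure 119 mm over their backs; the gripper's body (75 mm by 180 mm) begins 59 mm behind the grasp point.
Start: joints at [-1.262, 0.491, 1.559, -0, 1.092, -0.106], TCP at [0.252, -0.572, 0.215] pointing down, gripper open.
Joint ranges: [-3.1, 3.1], [-0.84, 2.19], [0.05, 2.79], [-1.13, 4.28], [0.06, 2.93], [-2.69, 2.69]. Speed limits (rad/s): [2.22, 2.22, 2.79, 3.14, 3.14, 3.14].

INTERFACE

Orientations are given as a unit quaternion [w, x, y, z].
In Python, from rig import readout, viewer, finish_job gives the robot as it stands.
- The arm moves only by the shell command python3 -m handwheel 'ROWS'. ROWS is JSON, a list that holds one entry, the list of rows, each a list of 7 numbers: the finger opening in cm, from 0 to 9.51, then the shift along the tool's x, y, z in cm, then the turn, a rotation vector about the tool's x, y, z in rad. In form: [[[claw, dx, dy, dz, ax, ay, az], ...]]. A call has 1 to 8 rows; each row is the pose to reach, as a shift and turn from the pose commanded when the call began, along the tool's axes at that moment; what a row does not reach only later rows make up. A row lasts 1/12 s, in which the tool goes at most 41.7 mm and 7.16 degrees, less where a joint would pass 70% of its speed; a pose out of reach is approached as far as the arm can. A call with a gripper value outside its range is refused whole. The fingers move at their own pace and stop on an object; the grip force is fixed at half the most. Time passes only in rows, so rows that repeat a pose let the fingers close. It gives the time, the measured TCP pose, the force, the opening and the grip force at its end, in the units of the state.
- readout.read_state(): the state, without advancing time (a new reading comes with each control period).
- viewer.capture(name): name is "scene" or "top"; returns a dict with "img" (400x640x3 uint8, red, green, blue), "z_map" (400x640 float32, m along the optical axis (not along the pixel's ray), 0 where there is no reading), "fx", "fy", "cx", "cy" (pixels), "rvec" (rotation vector, rad) and "tvec" (3), from world to camera coordinates, as OpenCV has them. Camera axes: x right, y down, z forward; pixel columns grow to the right and rows downward; lengths in m; the calibration is good to about 2 mm. A picture is of the moment at which its call begins.
- finish_job(): hands the job in; it is judged then, once.
Trained networks look in the newest picture that a camera, given by its name, has taken for a name from the list of things; names that differ only in an ending like _2 or _b are one class to them, and where a whole thing is asked for, a point or a joint stands for the part that bears it (a point fixed in the world has none). Each returns a list of dicts, best first, with "p" (0 to 1); they miss things now and then, are a little off and sometimes report something else, mostly with a low value. They report only what shows in the picture. A call takes as long as a camera call. They do not tell look-alikes from the thing itself.
- viewer.masks_of(camera, target): "mask" (400x640 bool, what is visible of it) and "bbox" ([left, top, width, height] in pixels, round what is visible of it).
The state is a dict: "clock": time; "joint_positions": joint angles; "joint_vel": joint speeds; "effort": joint torques, N m; "tool_pos": TCP position; "tool_rot": TCP orientation; "wrist_force": force on the tool from outside, world axes, zero at the start; "wrist_torque": the same for the moment, N m; "gripper_width": opening from 0.0 (shut) to 1.0 (fully open); "gripper_force": force on a finger pad.
Only numpy, scipy, OpenCV 4.12 (cv2) and the standard library are available. Lean on these libraries where they do the work, as an engineer would, in place of code of your own. Each camera call takes 0.05 s, during which the arm holds its last target. There are 200 camera calls.

TASK

Slide the clear cover of the spares case fully open, lay every loose router antenna lying on the table flat down in a slot of the row that matches its length (short, medium or long; one to a slot, either way round), then slide the cover fully shut again. Leave the remote, the power adapter, the mug and the phone where they are.

Things in the scene. Friction and masses are not known exactly. Their poses are not given: they have to be found in the camera images.
- short_1: a short router antenna: straight black bar of square section 16 x 16 mm, 70 mm long over all, with a brass connector (16 mm of that length) at its +x end; origin at the middle of the bar (half its length, half its thickness), x along its length; 45 g; any of its four long faces may lie down. It may be absent
- short_2: a short router antenna: straight black bar of square section 16 x 16 mm, 70 mm long over all, with a brass connector (16 mm of that length) at its +x end; origin at the middle of the bar (half its length, half its thickness), x along its length; 45 g; any of its four long faces may lie down. It may be absent
- medium_1: a medium router antenna: straight black bar of square section 16 x 16 mm, 100 mm long over all, with a brass connector (16 mm of that length) at its +x end; origin at the middle of the bar (half its length, half its thickness), x along its length; 45 g; any of its four long faces may lie down. It may be absent
- medium_2: a medium router antenna: straight black bar of square section 16 x 16 mm, 100 mm long over all, with a brass connector (16 mm of that length) at its +x end; origin at the middle of the bar (half its length, half its thickness), x along its length; 45 g; any of its four long faces may lie down. It may be absent
- long_1: a long router antenna: straight black bar of square section 16 x 16 mm, 130 mm long over all, with a brass connector (16 mm of that length) at its +x end; origin at the middle of the bar (half its length, half its thickness), x along its length; 45 g; any of its four long faces may lie down. It may be absent
- long_2: a long router antenna: straight black bar of square section 16 x 16 mm, 130 mm long over all, with a brass connector (16 mm of that length) at its +x end; origin at the middle of the bar (half its length, half its thickness), x along its length; 45 g; any of its four long faces may lie down. It may be absent
- row_short: row for short antennas: fixed teal insert, 160 mm (x) by 88 mm (y), 2 slots along x centred at y = +-21 mm, each 84 mm long about x = 0 and 26 mm wide; one antenna a slot. Origin under its centre, z up; white slot floor at z = 4 mm (seated antenna's middle at 12 mm), ribs and end blocks to 13 mm, but no ribs at |x| < 24 mm (finger room). Which row lies where varies
- row_medium: row for medium antennas: fixed teal insert, 160 mm (x) by 88 mm (y), 2 slots along x centred at y = +-21 mm, each 114 mm long about x = 0 and 26 mm wide; one antenna a slot. Origin under its centre, z up; white slot floor at z = 4 mm (seated antenna's middle at 12 mm), ribs and end blocks to 13 mm, but no ribs at |x| < 24 mm (finger room). Which row lies where varies
- row_long: row for long antennas: fixed teal insert, 160 mm (x) by 88 mm (y), 2 slots along x centred at y = +-21 mm, each 144 mm long about x = 0 and 26 mm wide; one antenna a slot. Origin under its centre, z up; white slot floor at z = 4 mm (seated antenna's middle at 12 mm), ribs and end blocks to 13 mm, but no ribs at |x| < 24 mm (finger room). Which row lies where varies
- case: white case fixed on the table, 304 mm wide (y), x from -86 to +255 mm; origin on the table under the centre of the rows, z up. The 3 rows lie side by side along y (pitch 89 mm) at |x| < 80 mm, parallel to the case, their origins 4 mm above the table; side walls 34 mm tall, inner faces at y = +-146 mm; end walls 30 mm tall; the cover parks over the empty part at +x
- cover (a joint): the clear cover with blue edges, 172 x 300 mm, that slides level along the case's x axis over the rows: 0 = fully shut, grows towards the case's +x to 0.165 m = fully open (all rows free). It stays where it is left and takes about 2 N to slide; its top face is 40 mm above the table
- cover_handle (a point): centre of the blue fin on the cover: 14 mm thick along the case's x, 80 mm long along y, 26 mm tall, standing on the cover from 40 to 66 mm above the table; this point is 53 mm above the table and at case x = -60 mm when shut
- remote: slim white remote control, 125 x 36 x 16 mm, lying flat among the antennas; origin at the centre of its underside; loose; not to be moved
- adapter: white power adapter with two brass pins, 75 x 46 x 30 mm, among the antennas; origin at the centre of its underside; loose; not to be moved
- mug: blue ceramic mug, 80 mm across, 90 mm tall, behind the antennas; origin at the centre of its underside; loose; not to be moved
- phone: dark phone, 150 x 72 x 9 mm, lying flat behind the antennas; origin at the centre of its underside; loose; not to be moved
Not all that is in view belongs to the job. What is shaped like the medium_1 but blue is not meant.

How it is judged:
On the way, in this order (a step that is already met when the one before it is completed fails the run):
1. the cover is slid fully open (value of joint cover above 0.15 m), for 0.2 s.
2. every antenna lies in a slot of its own row, let go (x of short_1 in the frame of row_short between -0.012 and 0.012 m and y of short_1 in the frame of row_short between -0.034 and 0.034 m and z of short_1 in the frame of row_short between 0.006 and 0.0165 m and angle between the x axis of each of short_1, short_2 and the x axis of row_short, either way round below 0.2 rad and linear speed of each of short_1, short_2, medium_1, medium_2, long_1, long_2 below 0.02 m/s and x of short_2 in the frame of row_short between -0.012 and 0.012 m and y of short_2 in the frame of row_short between -0.034 and 0.034 m and z of short_2 in the frame of row_short between 0.006 and 0.0165 m and x of medium_1 in the frame of row_medium between -0.012 and 0.012 m and y of medium_1 in the frame of row_medium between -0.034 and 0.034 m and z of medium_1 in the frame of row_medium between 0.006 and 0.0165 m and angle between the x axis of each of medium_1, medium_2 and the x axis of row_medium, either way round below 0.2 rad and x of medium_2 in the frame of row_medium between -0.012 and 0.012 m and y of medium_2 in the frame of row_medium between -0.034 and 0.034 m and z of medium_2 in the frame of row_medium between 0.006 and 0.0165 m and x of long_1 in the frame of row_long between -0.012 and 0.012 m and y of long_1 in the frame of row_long between -0.034 and 0.034 m and z of long_1 in the frame of row_long between 0.006 and 0.0165 m and angle between the x axis of each of long_1, long_2 and the x axis of row_long, either way round below 0.2 rad and x of long_2 in the frame of row_long between -0.012 and 0.012 m and y of long_2 in the frame of row_long between -0.034 and 0.034 m and z of long_2 in the frame of row_long between 0.006 and 0.0165 m and contact force between each of short_1, short_2, medium_1, medium_2, long_1, long_2 and the fingers below 0.1 N), for 0.2 s.
At the end, for the whole second after the job is handed in: Every antenna present lies flat and still on the slot floor of the row for its length (middle within 12 mm of the row's middle along x, within 34 mm across, its height 6 to 16.5 mm above the row's origin, within 0.2 rad of the row's direction) and the cover is shut to within 8 mm (x of short_1 in the frame of row_short between -0.012 and 0.012 m and y of short_1 in the frame of row_short between -0.034 and 0.034 m and z of short_1 in the frame of row_short between 0.006 and 0.0165 m and angle between the x axis of each of short_1, short_2 and the x axis of row_short, either way round below 0.2 rad and linear speed of each of short_1, short_2, medium_1, medium_2, long_1, long_2 below 0.02 m/s and x of short_2 in the frame of row_short between -0.012 and 0.012 m and y of short_2 in the frame of row_short between -0.034 and 0.034 m and z of short_2 in the frame of row_short between 0.006 and 0.0165 m and x of medium_1 in the frame of row_medium between -0.012 and 0.012 m and y of medium_1 in the frame of row_medium between -0.034 and 0.034 m and z of medium_1 in the frame of row_medium between 0.006 and 0.0165 m and angle between the x axis of each of medium_1, medium_2 and the x axis of row_medium, either way round below 0.2 rad and x of medium_2 in the frame of row_medium between -0.012 and 0.012 m and y of medium_2 in the frame of row_medium between -0.034 and 0.034 m and z of medium_2 in the frame of row_medium between 0.006 and 0.0165 m and x of long_1 in the frame of row_long between -0.012 and 0.012 m and y of long_1 in the frame of row_long between -0.034 and 0.034 m and z of long_1 in the frame of row_long between 0.006 and 0.0165 m and angle between the x axis of each of long_1, long_2 and the x axis of row_long, either way round below 0.2 rad and x of long_2 in the frame of row_long between -0.012 and 0.012 m and y of long_2 in the frame of row_long between -0.034 and 0.034 m and z of long_2 in the frame of row_long between 0.006 and 0.0165 m and value of joint cover below 0.008 m and velocity of joint cover between -0.01 and 0.01 m/s); the robot touches nothing.
It fails at once if the remote, adapter, mug or phone is pushed more than 40 mm from its place (distance of any of remote, adapter, mug, phone from where it was at the start of the episode above 0.04 m).
It fails at once if the mug is tipped over (angle between mug's own z axis and vertical above 0.5 rad).
Of short_1, short_2, medium_1, medium_2, long_1, long_2 only 4 to 6 are there at a start; the rules pass over those that are not, and their reading is None.
At some moment in a run one of short_1, short_2, medium_1, medium_2, long_1, long_2 may be knocked a few centimetres aside while the robot is not near it.
Once in a run the grip may slacken for a moment while it holds something.
It also fails if it takes over 210 s, if anything falls off the work surface, if the arm or the gripper's body presses on something with over 40 N, if the wrist force passes 120 N, or if a joint passes its speed limit or range.

## Working session

There is one attempt and no reset: what is moved stays moved. The work goes in short steps, Python scripts to look and compute and a shell command to move; the robot and the scene stay as the last step left them, time stands still between calls to the robot, and variables do not carry over. Pictures are saved under pics/ and viewed, at most 14 in all, crops included, and the job is handed in when it is done.

```bash
mkdir -p pics; ls; python3 - <<'E'
from rig import readout, viewer
import cv2, numpy as np
print(readout.read_state())
for n in ("scene","top"):
    c=viewer.capture(n); cv2.imwrite(f"pics/{n}0.png",c["img"][:,:,::-1])
    R=cv2.Rodrigues(np.array(c["rvec"]))[0]; print(n,-R.T@np.array(c["tvec"]),R[2],c["fx"],c["cx"],c["cy"])
E
```

```text
pics
{'clock': 0.0, 'joint_positions': array([-1.26161145e+00,  4.91551681e-01,  1.55944757e+00, -4.64046798e-05,
        1.09170744e+00, -1.05587119e-01]), 'joint_vel': array([-0.00060429,  0.00016489,  0.00141396, -0.00066233,  0.0002777 ,
        0.00109529]), 'effort': array([ 3.62259918e-03, -6.12631202e+01, -2.58180732e+01,  6.92927046e-02,
        4.83203516e-02, -8.61619469e-05]), 'tool_pos': array([ 0.25180574, -0.57176121,  0.2140673 ]), 'tool_rot': array([-5.52043876e-04,  9.78570131e-01,  2.05913059e-01, -7.70836491e-05]), 'wrist_force': array([0.19186223, 0.3331055 , 0.24330428]), 'wrist_torque': array([ 0.04994367, -0.03128847, -0.01776458]), 'gripper_force': 0.0, 'gripper_width': 1.0036167977622321}
scene [1.04595313 0.57638948 0.73332453] [-0.42746749 -0.64468828 -0.6337575 ] 430.8390718908169 329.82143285657577 197.81242720665747
top [ 0.43868775 -0.08917229  0.98890757] [ 0.18520298 -0.01783759 -0.98253838] 379.6107877140031 317.3613623233498 203.81056482519475
```

View pics/top0.png

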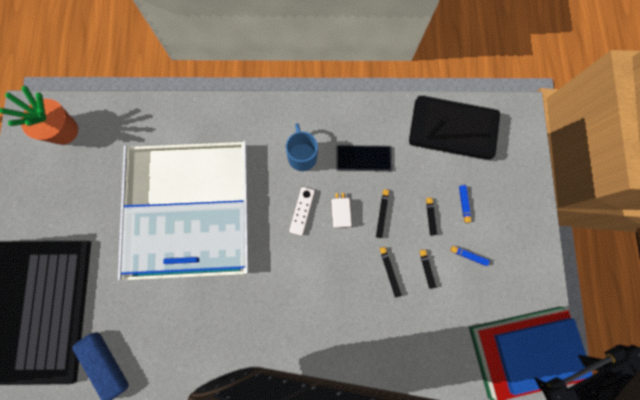

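View pics/scene0.png

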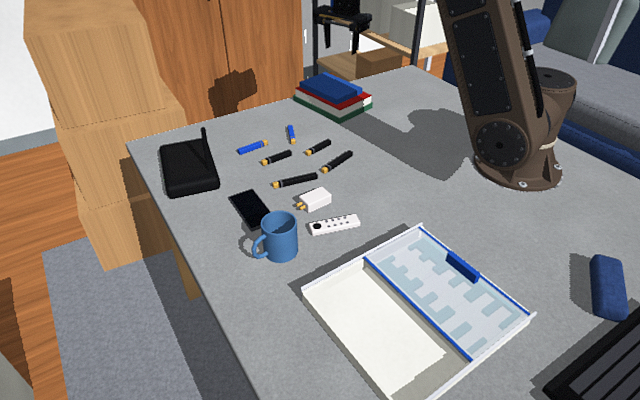

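The top view shows four black antennas at about (384,213), (432,216), (391,272) and (429,269), plus two blue decoys at (466,203) and (470,256). The remote is at (302,210), the adapter at (341,212) and the case at (183,210), with its cover shut and the fin at (181,261). In the scene view the fin is at (463,267) and the four antennas lie around (275–340,155–180).

```bash
cat > h.py <<'E'
from rig import readout, viewer
import cv2, numpy as np
from scipy.spatial.transform import Rotation as Ro
def cap(n): return viewer.capture(n)
def world(c):
    v,u=np.mgrid[:400,:640]; z=c["z_map"]
    P=np.stack([(u-c["cx"])/c["fx"]*z,(v-c["cy"])/c["fy"]*z,z],-1)
    R=cv2.Rodrigues(np.array(c["rvec"]))[0]
    return (P-np.array(c["tvec"]))@R
def desc(P):
    """robust centre of top face, heading, extents"""
    top=np.percentile(P[:,2],80)
    (cx,cy),(w,h),a=cv2.minAreaRect(P[:,:2].astype(np.float32))
    if w<h: w,h,a=h,w,a+90
    return np.array([cx,cy]).round(4),round(max(w,h),4),round(min(w,h),4),round((a+90)%180-90,1),round(float(top),4)
def st():
    s=readout.read_state(); return s
def rows(target,yaw):
    """tool-frame shift (cm) and turn to reach TCP target with tool y axis... yaw = world heading of tool x"""
    s=st(); R=Ro.from_quat(np.r_[s["tool_rot"][1:],s["tool_rot"][0]])
    T=Ro.from_euler('z',yaw)*Ro.from_euler('x',np.pi)
    return (R.inv().apply(np.array(target)-s["tool_pos"])*100).round(2),(R.inv()*T).as_rotvec().round(3)
E
python3 - <<'E'
from h import *
for n in ("top","scene"):
    c=cap(n); W=world(c)
    for t in ("short_1","medium_1","long_1","row_short","row_medium","row_long","case","cover","cover_handle","remote","adapter"):
        for d in viewer.masks_of(n,t):
            if d["p"]<.2: continue
            m=d["mask"]&(c["z_map"]>0); P=W[m]
            if len(P)>4: print(n,t,round(d["p"],2),d["bbox"],*desc(P),"rgb",np.median(c["img"][m],0))
s=st(); print(np.array(s["tool_pos"]), Ro.from_quat(np.r_[s["tool_rot"][1:],s["tool_rot"][0]]).as_matrix().round(3))
E
```

```text
top medium_1 0.82 [451.6, 245.6, 35.5, 17.9] [ 0.4876 -0.4961] 0.0982 0.0171 66.1 0.0173 rgb [ 39.  83. 191.]
top medium_1 0.75 [461.1, 184.0, 6.9, 39.9] [ 0.6217 -0.496 ] 0.0941 0.0168 4.0 0.0173 rgb [ 30.5  83.  196.5]
top medium_1 0.55 [417.6, 249.6, 20.7, 37.6] [ 0.4546 -0.3856] 0.0992 0.0172 12.7 0.0172 rgb [42. 41. 39.]
top medium_1 0.52 [427.6, 197.3, 8.3, 33.7] [ 0.5903 -0.4037] 0.0936 0.0174 2.6 0.0174 rgb [33. 33. 34.]
top long_1 0.84 [376.2, 189.3, 12.4, 49.6] [ 0.5972 -0.2778] 0.1283 0.0194 -10.8 0.018 rgb [35. 35. 36.]
top long_1 0.74 [380.3, 244.1, 21.0, 50.1] [ 0.4491 -0.2929] 0.1304 0.0245 16.3 0.0174 rgb [47. 48. 47.]
top row_short 0.51 [121.7, 197.7, 121.2, 78.8] [0.5402 0.2279] 0.3024 0.1814 -86.2 0.0429 rgb [202. 208. 211.]
top row_short 0.48 [205.9, 267.1, 37.0, 4.7] [0.4529 0.1329] 0.087 0.0099 -88.9 0.0207 rgb [ 58. 128. 155.]
top row_long 0.56 [133.1, 269.6, 36.9, 6.1] [0.4453 0.3089] 0.0856 0.0111 -87.6 0.032 rgb [ 53. 118. 156.]
top case 0.66 [117.4, 141.8, 130.5, 138.6] [0.611 0.231] 0.3423 0.3142 2.4 0.0421 rgb [210. 214. 215.]
top case 0.33 [428.1, 195.8,
[... 1238 characters left out ...]
.0455 -9.4 0.0167 rgb [28. 29. 31.]
scene case 0.81 [301.7, 220.6, 235.8, 177.4] [0.5951 0.2108] 0.3725 0.3465 2.7 0.0407 rgb [210. 215. 222.]
scene cover 0.78 [360.8, 226.9, 168.9, 135.9] [0.5365 0.2243] 0.3019 0.1756 -87.5 0.0416 rgb [196. 207. 214.]
scene cover_handle 0.64 [360.9, 225.3, 167.1, 136.3] [0.5166 0.223 ] 0.3067 0.2156 -87.5 0.0416 rgb [196. 206. 214.]
scene remote 0.66 [306.7, 212.1, 51.1, 22.8] [ 0.6038 -0.0753] 0.1242 0.054 -16.4 0.0172 rgb [241. 238. 238.]
scene adapter 0.92 [296.0, 187.5, 31.3, 24.6] [ 0.6058 -0.1857] 0.0883 0.0813 1.9 0.0307 rgb [240. 236. 237.]
[ 0.25192493 -0.57200462  0.21466193] [[ 0.915  0.403  0.   ]
 [ 0.403 -0.915 -0.   ]
 [ 0.     0.    -1.   ]]
```

```bash
python3 - <<'E'
from h import *
for n in ("top","scene"):
    c=cap(n); W=world(c); im=c["img"].astype(int); 
    blue=(im[...,2]-im[...,0]>70)&(c["z_map"]>0)
    near=blue&(W[...,1]>0.02)&(W[...,1]<.42)&(W[...,0]>.38)&(W[...,0]<.7)
    f=near&(W[...,2]>.058)&(W[...,2]<.075)
    print(n,"fin",f.sum(),*desc(W[f]))
    e=near&(W[...,2]<.05)&(W[...,2]>.03)
    P=W[e]; print(desc(P))
    case=(W[...,2]>.026)&(W[...,2]<.055)&(W[...,1]>.03)&(W[...,1]<.43)&(W[...,0]>.38)&(W[...,0]<.85)
    print(desc(W[case]))
    if n=="top": 
        lab=cv2.connectedComponentsWithStats(((W[...,2]>.011)&(W[...,2]<.024)&(W[...,0]>.3)&(W[...,1]<-.2)).astype(np.uint8))
        for i,s in enumerate(lab[2][1:],1):
            if s[4]>15: print(s,*desc(W[lab[1]==i]))
print(rows([.48,.22,.22],np.radians(2.5)), rows([.5,-.2,.22],0))
E
```

```text
top fin 188 [0.4778 0.2247] 0.0799 0.0128 -87.5 0.0681
(array([0.5378, 0.2292]), 0.2965, 0.1713, -87.5, 0.0435)
(array([0.6111, 0.2308]), 0.3424, 0.3139, 2.4, 0.0428)
[409 140  83  20 120] [ 0.7644 -0.4619] 0.2226 0.0092 76.8 0.022
[353 145  28   8  65] [ 0.7738 -0.241 ] 0.0732 0.021 89.9 0.0134
[382 155   9  11  22] [ 0.7423 -0.2921] 0.0268 0.015 16.9 0.0124
[359 156  13  11  35] [ 0.7369 -0.236 ] 0.0307 0.0241 46.9 0.0126
[377 157   7   9  17] [ 0.7401 -0.2716] 0.0199 0.0157 -56.3 0.0125
[460 185  11  37 239] [ 0.6231 -0.4961] 0.0977 0.0171 2.7 0.0172
[376 189  13  49 307] [ 0.5981 -0.2767] 0.1297 0.0165 -10.6 0.018
[427 197  10  38 238] [ 0.59   -0.4045] 0.0982 0.0167 2.9 0.0174
[380 246  22  51 336] [ 0.4478 -0.2898] 0.1293 0.0169 15.8 0.0179
[451 246  39  20 251] [ 0.4868 -0.498 ] 0.1002 0.0171 67.1 0.0174
[420 249  16  40 263] [ 0.4546 -0.3861] 0.0995 0.0174 11.8 0.0174
[470 307  95  25 221] [ 0.3315 -0.6009] 0.2411 0.0111 -77.6 0.0225
scene fin 213 [0.4763 0.2229] 0.0793 0.015 -88.4 0.0671
(array([0.5373, 0.225 ]), 0.2994, 0.1752, -87.1, 0.0424)
(array([0.6075, 0.227 ]), 0.345, 0.3144, 2.5, 0.0415)
(array([ 52.79, -63.29,  -0.54]), array([0.   , 0.   , 0.371])) (array([ 37.7 , -24.05,  -0.54]), array([0.   , 0.   , 0.415]))
```

```bash
python3 -m handwheel '[[[9.5,37.7,-24,-1,0,0,-1.2],[9.5,37.7,-24,-1,0,0,-1.2],[9.5,37.7,-24,-1,0,0,-1.2],[9.5,37.7,-24,-1,0,0,-1.2],[9.5,37.7,-24,-1,0,0,-1.2],[9.5,37.7,-24,-1,0,0,-1.2],[9.5,37.7,-24,-1,0,0,-1.2],[9.5,37.7,-24,-1,0,0,-1.2]]]'
python3 -c "
from h import *
print(rows([.477,.224,.15],np.radians(92.5)))"
```

```text
clock: 2.07
tool_pos: [0.4378, -0.2932, 0.2224]
tool_rot: [0.0, 0.758, 0.652, 0.0]
wrist_force: [0.4, -0.0, 0.2]
gripper_width: 0.998
gripper_force: 0.0
(array([51.72, -3.86,  7.22]), array([ 0.   ,  0.   , -0.194]))
```

```bash
python3 -m handwheel '[[[9.5,51.7,-3.9,3,0,0,-0.194],[9.5,51.7,-3.9,3,0,0,-0.194],[9.5,51.7,-3.9,3,0,0,-0.194],[9.5,51.7,-3.9,3,0,0,-0.194],[9.5,51.7,-3.9,3,0,0,-0.194],[9.5,51.7,-3.9,3,0,0,-0.194],[9.5,51.7,-3.9,3,0,0,-0.194],[9.5,51.7,-3.9,3,0,0,-0.194]]]'
python3 -c "
from h import *
print(rows([.477,.224,.12],np.radians(92.5)))"
```

```text
clock: 2.73
tool_pos: [0.4637, 0.0387, 0.203]
tool_rot: [0.0, 0.694, 0.72, 0.0]
wrist_force: [1.3, -0.6, 0.9]
gripper_width: 1.001
gripper_force: 0.0
(array([18.46,  2.02,  8.3 ]), array([ 0.001,  0.   , -0.006]))
```

```bash
python3 - <<'E'
from h import *
c=cap("top"); W=world(c)
cv2.imwrite("pics/a.png",c["img"][:,:,::-1])
lab=cv2.connectedComponentsWithStats(((W[...,2]>.011)&(W[...,2]<.024)&(W[...,0]>.3)&(W[...,1]<-.2)).astype(np.uint8))
for i,s in enumerate(lab[2][1:],1):
    if s[4]>100: print(s,*desc(W[lab[1]==i]))
E
```

```text
[420 146  70  14 103] [ 0.7597 -0.4773] 0.1902 0.0038 79.0 0.0224
[460 185  11  37 237] [ 0.6234 -0.4966] 0.0983 0.0183 4.0 0.0173
[376 189  13  49 304] [ 0.5978 -0.2766] 0.1295 0.0168 -10.4 0.0179
[427 197  10  38 241] [ 0.5903 -0.4049] 0.0983 0.0175 1.6 0.0174
[380 246  22  51 336] [ 0.4478 -0.2898] 0.1292 0.0172 16.0 0.0178
[451 246  39  20 250] [ 0.487  -0.4974] 0.0995 0.017 67.0 0.0175
[420 249  16  40 264] [ 0.4547 -0.3861] 0.0992 0.0172 12.0 0.0173
[503 307  62  15 141] [ 0.3407 -0.6416] 0.1597 0.0062 -79.7 0.0225
```

View pics/a.png

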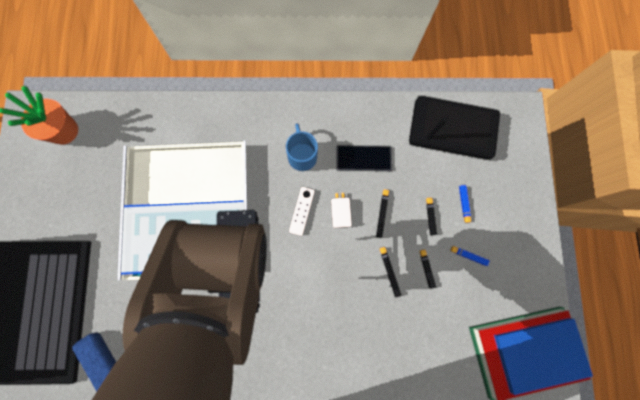

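Only the four black antennas are on the table: nothing appeared where the arm had blocked the view. Next I grasp the fin.

```bash
python3 -m handwheel '[[[9.5,18.5,2,8.3,0,0,0],[9.5,18.5,2,8.3,0,0,0],[9.5,18.5,2,8.3,0,0,0],[9.5,18.5,2,8.3,0,0,0],[9.5,18.5,2,8.3,0,0,0],[9.5,18.5,2,8.3,0,0,0],[9.5,18.5,2,8.3,0,0,0],[9.5,18.5,2,8.3,0,0,0]]]'
python3 -m handwheel '[[[9.5,0,0,3,0,0,0],[9.5,0,0,6,0,0,0],[9.5,0,0,7.1,0,0,0],[2,0,0,7.1,0,0,0],[1,0,0,7.1,0,0,0],[1,0,0,7.1,0,0,0],[1,0,0,7.1,0,0,0],[1,0,0,7.1,0,0,0]]]'
python3 -m handwheel '[[[1,0,0,0,0,0,0],[1,0,0,0,0,0,0],[1,0,0,0,0,0,0],[1,0,0,0,0,0,0]]]'
```

```text
clock: 3.45
tool_pos: [0.4768, 0.2221, 0.1199]
tool_rot: [0.0, 0.693, 0.721, -0.0]
wrist_force: [-0.2, -0.4, 0.0]
gripper_width: 0.998
gripper_force: 0.0
clock: 4.12
tool_pos: [0.4774, 0.2223, 0.05]
tool_rot: [0.001, 0.694, 0.72, 0.001]
wrist_force: [0.5, -0.6, 0.3]
gripper_width: 0.703
gripper_force: 0.0
clock: 4.45
tool_pos: [0.4769, 0.2224, 0.0489]
tool_rot: [0.0, 0.694, 0.72, 0.0]
wrist_force: [1.3, 0.5, -0.8]
gripper_width: 0.425
gripper_force: 0.0
```

```bash
python3 -m handwheel '[[[1,0,0,0,0,0,0],[1,0,0,0,0,0,0],[1,0,0,0,0,0,0],[1,0,0,0,0,0,0],[1,0,0,0,0,0,0],[1,0,0,0,0,0,0]]]'
python3 -m handwheel '[[[1,0,1,0,0,0,0],[1,0,3,0,0,0,0],[1,0,5,0,0,0,0],[1,0,7.5,0,0,0,0],[1,0,10,0,0,0,0],[1,0,12.5,0,0,0,0],[1,0,15,0,0,0,0],[1,0,16.3,0,0,0,0]]]'
python3 -m handwheel '[[[1,0,0,0,0,0,0],[1,0,0,0,0,0,0],[6,0,0,0,0,0,0],[9.5,0,0,0,0,0,0],[9.5,0,0,0,0,0,0],[9.5,0,0,0,0,0,0]]]'
python3 - <<'E'
from h import *
c=cap("scene"); cv2.imwrite("pics/b.png",c["img"][:,:,::-1])
E
```

```text
clock: 4.95
tool_pos: [0.4769, 0.2224, 0.0488]
tool_rot: [0.0, 0.693, 0.721, -0.0]
wrist_force: [-0.4, 0.8, -0.7]
gripper_width: 0.146
gripper_force: 30.0
clock: 5.62
tool_pos: [0.6342, 0.2289, 0.0481]
tool_rot: [-0.006, 0.694, 0.72, -0.007]
wrist_force: [-60.4, 4.2, 43.4]
gripper_width: 0.238
gripper_force: 30.1
clock: 6.12
tool_pos: [0.6395, 0.2288, 0.0488]
tool_rot: [-0.0, 0.693, 0.721, -0.0]
wrist_force: [0.0, 0.1, 0.3]
gripper_width: 0.372
gripper_force: 0.0
```

View pics/b.png

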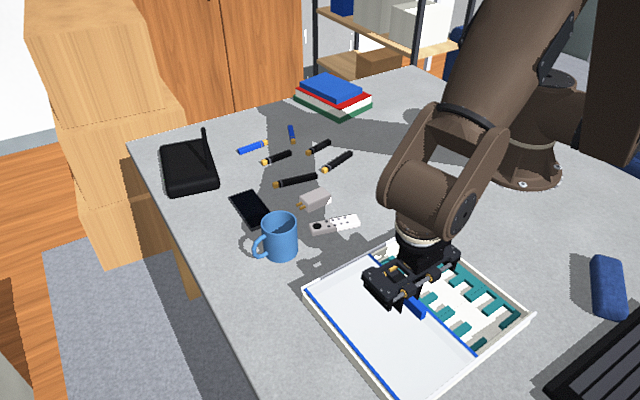

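The cover now lies over the empty +x bay and the teal rows are exposed. Next I lift clear and measure the cover and the rows.

```bash
python3 -m handwheel '[[[9.5,0,0,0,0,0,0],[9.5,0,0,0,0,0,0],[9.5,0,0,0,0,0,0],[9.5,0,0,0,0,0,0],[9.5,0,0,-3,0,0,0],[9.5,0,0,-7,0,0,0],[9.5,0,0,-11,0,0,0],[9.5,0,0,-15,0,0,0]]]'
python3 -m handwheel '[[[9.5,-4,-3,-2,0,0,0.3],[9.5,-30,-4,-2,0,0,0.6],[9.5,-45,-6,-2,0,0,1.57],[9.5,-45,-6,-2,0,0,1.57],[9.5,-45,-6,-2,0,0,1.57],[9.5,-45,-6,-2,0,0,1.57],[9.5,-45,-6,-2,0,0,1.57],[9.5,-45,-6,-2,0,0,1.57]]]'
python3 - <<'E'
from h import *
c=cap("top"); W=world(c); im=c["img"].astype(int); cv2.imwrite("pics/c.png",cv2.resize(c["img"][110:300,100:340,::-1],None,fx=3,fy=3))
cs=np.array([.5375,.227]);a=np.radians(2.5);Rc=np.array([[np.cos(a),-np.sin(a)],[np.sin(a),np.cos(a)]])
blue=(im[...,2]-im[...,0]>70)&(W[...,2]>.03)&(W[...,1]>.02)&(W[...,1]<.42)&(W[...,0]>.38)&(W[...,0]<.8)
P=W[blue&(W[...,2]>.058)&(W[...,2]<.075)]; print("fin",desc(P))
print("fin in case",(desc(P)[0]-cs)@Rc)
teal=(im[...,1]-im[...,0]>40)&(im[...,2]-im[...,0]<=70)&(W[...,1]>.05)&(W[...,1]<.42)&(W[...,0]>.4)&(W[...,0]<.7)
P=W[teal];L=(P[:,:2]-cs)@Rc; print("teal z",np.percentile(P[:,2],[5,25,50,75,95]).round(4))
print("ext",np.percentile(L,[.5,99.5],axis=0).round(4), desc(P))
# floor mask: for each slot y, x extents of nonteal
for y in (-110,-68,-21,21,68,110):
    s=P[np.abs(L[:,1]-y/1000)<.009]; l=L[np.abs(L[:,1]-y/1000)<.009][:,0]
    print(y,"inner ends",l[l<0].max(initial=-9).round(4),l[l>0].min(initial=9).round(4),len(l))
E
```

```text
clock: 6.83
tool_pos: [0.6395, 0.2284, 0.2005]
tool_rot: [-0.0, 0.694, 0.72, -0.0]
wrist_force: [1.0, -0.1, -0.4]
gripper_width: 0.967
gripper_force: 0.0
clock: 7.5
tool_pos: [0.6032, -0.0966, 0.2178]
tool_rot: [0.0, 0.955, 0.297, 0.0]
wrist_force: [0.6, -0.0, 0.3]
gripper_width: 0.998
gripper_force: 0.0
fin (array([0.6301, 0.2299]), 0.0794, 0.0133, -87.9, 0.0681)
fin in case [ 0.09263836 -0.00114192]
teal z [0.0142 0.0165 0.0179 0.0192 0.0212]
ext [[-0.0904 -0.1282]
 [ 0.0686  0.1316]] (array([0.5266, 0.2279]), 0.2607, 0.1611, -87.5, 0.0195)
-110 inner ends -9.0 0.0301 7
-68 inner ends -9.0 0.0303 6
-21 inner ends -0.0717 0.0453 9
21 inner ends -0.072 0.0454 10
68 inner ends -0.0841 0.0606 16
110 inner ends -0.0843 0.0605 19
```

View pics/c.png

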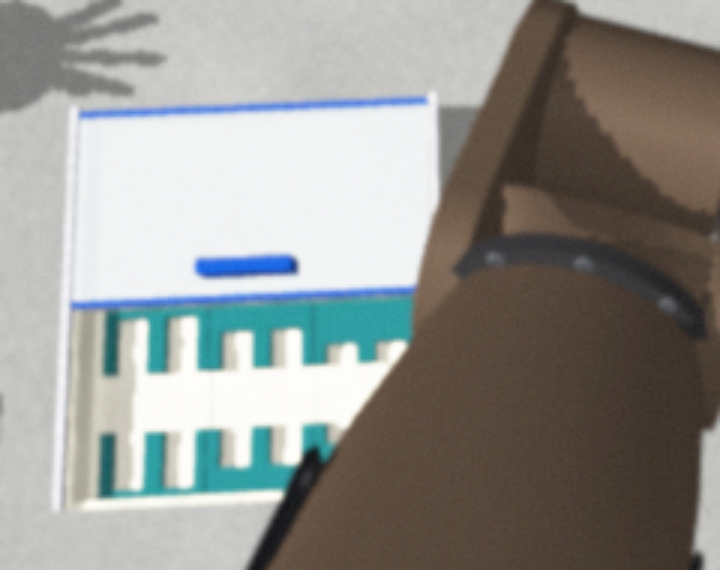

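The teal slots show the long row on the left (+y), medium in the middle and short on the right (−y). The slot ends put the case origin at x≈0.525, so the cover began about 12 mm open. The fin is now at case x≈0.105, so the cover is fully open. Next I pick the antennas.

```bash
cat >> h.py <<'E'
CS=np.array([.5254,.2262]); CA=np.radians(2.5)
RC=np.array([[np.cos(CA),-np.sin(CA)],[np.sin(CA),np.cos(CA)]])
def ants():
    for n in ("top","scene"):
        c=cap(n); W=world(c); im=c["img"].astype(int); X,Y,Z=W[...,0],W[...,1],W[...,2]
        notblue=im[...,2]-im[...,0]<60
        m=(Z>.011)&(Z<.024)&(X>.32)&(X<.71)&(Y<.06)&(Y>-.62)&(np.median(im,-1)<140)&notblue&(c["z_map"]>0)
        nl,l,s,_=cv2.connectedComponentsWithStats(m.astype(np.uint8))
        for i in range(1,nl):
            if s[i,4]>60:
                d=desc(W[l==i])
                if d[1]>.05 and d[2]<.04: print(n,s[i,:2],*d)
def to(x,y,z,yawdeg): print("->",*rows([x,y,z],np.radians(yawdeg)))
def slot(xc,yc,z,off=0):
    p=CS+RC@np.array([xc,yc]); to(p[0],p[1],z,2.5)
E
python3 -c "
from h import *
ants(); to(.598,-.278,.1,-10.5); print(st()['tool_pos'])"
```

```text
top [376 195] [ 0.5903 -0.2752] 0.1132 0.0164 -10.5 0.0177
top [427 201] [ 0.5841 -0.4045] 0.0869 0.0178 3.0 0.0175
top [382 252] [ 0.4401 -0.2923] 0.1132 0.0167 16.6 0.018
top [422 255] [ 0.4471 -0.3875] 0.0831 0.0171 12.0 0.0179
top [492 315] [ 0.3276 -0.5795] 0.0832 0.0049 -78.3 0.0228
scene [308 139] [ 0.4466 -0.3895] 0.0859 0.0172 13.8 0.0177
scene [262 149] [ 0.5868 -0.4062] 0.0905 0.0196 4.1 0.0171
scene [324 151] [ 0.4401 -0.2952] 0.1157 0.0177 16.0 0.0174
scene [277 172] [ 0.5907 -0.279 ] 0.113 0.023 -11.6 0.0172
-> [-10.7   14.56  11.76] [ 0.    -0.     0.787]
[ 0.60337717 -0.09738509  0.21752448]
```

```bash
sed -i 's/(np.median(im,-1)<140)&notblue/((np.median(im,-1)<140)|(im[...,0]-im[...,2]>50))\&notblue/' h.py
python3 -m handwheel '[[[5,-10.7,14.6,11.8,0,0,0.787],[5,-10.7,14.6,11.8,0,0,0.787],[5,-10.7,14.6,11.8,0,0,0.787],[5,-10.7,14.6,11.8,0,0,0.787],[5,-10.7,14.6,11.8,0,0,0.787],[5,-10.7,14.6,11.8,0,0,0.787],[5,-10.7,14.6,11.8,0,0,0.787],[5,-10.7,14.6,11.8,0,0,0.787]]]'
python3 -c "
from h import *
ants(); to(.598,-.279,.004,-10.5);print(st()['tool_pos'])"
```

```text
clock: 8.32
tool_pos: [0.5994, -0.275, 0.0987]
tool_rot: [-0.0, 0.996, -0.089, -0.001]
wrist_force: [0.0, -0.2, -1.0]
gripper_width: 0.541
gripper_force: 0.0
top [492 315] [ 0.3281 -0.5788] 0.0822 0.0038 -78.1 0.0225
scene [305 139] [ 0.4548 -0.3872] 0.1036 0.0191 10.0 0.0175
scene [261 149] [ 0.5913 -0.4076] 0.0988 0.0218 3.3 0.0173
scene [321 150] [ 0.446  -0.2922] 0.135 0.0185 16.8 0.0172
scene [272 172] [ 0.5981 -0.2787] 0.1292 0.0216 -9.7 0.0173
-> [-0.1   0.48  9.57] [-0.    -0.     0.009]
[ 0.59978776 -0.27441234  0.0996662 ]
```

```bash

python3 -m handwheel '[[[5,0,0,3,0,0,0],[5,0,0,5,0,0,0],[5,0,0,6,0,0,0],[5,0,0,6,0,0,0]]]'
python3 -c "
from h import *
to(.598,-.279,.004,-10.5);print(st()['tool_pos'])"
```

```text
clock: 8.75
tool_pos: [0.5989, -0.2742, 0.0379]
tool_rot: [-0.001, 0.996, -0.088, -0.001]
wrist_force: [-0.4, 0.1, 0.3]
gripper_width: 0.527
gripper_force: 0.0
-> [0.01 0.49 3.39] [-0.001  0.003  0.008]
[ 0.59888041 -0.27416525  0.03789547]
```

```bash

python3 -m handwheel '[[[5,0,0.45,0,0,0,0],[5,0,0.45,2,0,0,0],[5,0,0.45,3.4,0,0,0],[5,0,0.45,3.4,0,0,0],[1,0,0.45,3.4,0,0,0],[1,0,0.45,3.4,0,0,0],[1,0,0.45,3.4,0,0,0],[1,0,0.45,3.4,0,0,0]]]'
python3 -m handwheel '[[[1,0,0,0,0,0,0],[1,0,0,0,0,0,0],[1,0,0,0,0,0,0],[1,0,0,0,0,0,0],[1,0,0,-2,0,0,0],[1,0,0,-6,0,0,0],[1,0,0,-10,0,0,0],[1,0,0,-13,0,0,0]]]'
python3 -c "
from h import *
slot(0,.110,.1);print(st()['tool_pos'])"
```

```text
clock: 9.42
tool_pos: [0.5989, -0.2801, 0.0064]
tool_rot: [0.0, 0.996, -0.089, 0.001]
wrist_force: [-0.2, -0.5, -0.3]
gripper_width: 0.299
gripper_force: 0.0
clock: 10.08
tool_pos: [0.5988, -0.2801, 0.1383]
tool_rot: [0.0, 0.996, -0.089, 0.001]
wrist_force: [-0.4, 0.2, -0.1]
gripper_width: 0.167
gripper_force: 30.0
-> [-18.62 -59.26   3.77] [ 0.001 -0.001 -0.222]
[ 0.59883069 -0.28005878  0.13829433]
```

```bash

python3 -m handwheel '[[[1,-18.6,-59.3,0,0,0,-0.22],[1,-18.6,-59.3,0,0,0,-0.22],[1,-18.6,-59.3,0,0,0,-0.22],[1,-18.6,-59.3,0,0,0,-0.22],[1,-18.6,-59.3,0,0,0,-0.22],[1,-18.6,-59.3,0,0,0,-0.22],[1,-18.6,-59.3,0,0,0,-0.22],[1,-18.6,-59.3,0,0,0,-0.22]]]'
python3 -c "
from h import *
slot(0,.110,.1);print(st()['tool_pos'])"
```

```text
clock: 10.75
tool_pos: [0.5561, 0.0526, 0.1355]
tool_rot: [0.0, 1.0, 0.021, 0.0]
wrist_force: [0.9, -0.0, -1.0]
gripper_width: 0.164
gripper_force: 30.0
-> [ -2.37 -28.47   3.55] [ 0.    -0.    -0.002]
[0.5560674  0.05263434 0.13553621]
```

```bash

python3 -m handwheel '[[[1,-2.4,-28.5,2,0,0,0],[1,-2.4,-28.5,2,0,0,0],[1,-2.4,-28.5,2,0,0,0],[1,-2.4,-28.5,2,0,0,0],[1,-2.4,-28.5,2,0,0,0],[1,-2.4,-28.5,2,0,0,0],[1,-2.4,-28.5,2,0,0,0],[1,-2.4,-28.5,2,0,0,0]]]'
python3 -m handwheel '[[[1,0,0,0,0,0,0],[1,0,0,0,0,0,0]]]'
python3 - <<'E'
from h import *
slot(0,.110,.015);print(st()['tool_pos'])
c=cap("scene"); cv2.imwrite("pics/d.png",cv2.resize(c["img"][150:400,260:580,::-1],None,fx=2.4,fy=2.4))
W=world(c); im=c["img"]; m=(W[...,2]>.085)&(W[...,2]<.14)&(np.median(im,-1)<140)&(W[...,1]>.2)&(W[...,1]<.45)
# long bar: keep points with height near bar
q=W[m&(W[...,2]<.128)&(W[...,2]>.1)]; L=(q[:,:2]-CS)@RC
print(len(q),np.percentile(L,[1,99],axis=0),np.percentile(q[:,2],[5,50,95]))
E
```

```text
clock: 11.42
tool_pos: [0.5193, 0.34, 0.1148]
tool_rot: [-0.0, 1.0, 0.023, 0.0]
wrist_force: [-0.2, 0.3, -1.0]
gripper_width: 0.163
gripper_force: 30.0
clock: 11.58
tool_pos: [0.5206, 0.3342, 0.1152]
tool_rot: [0.0, 1.0, 0.021, -0.0]
wrist_force: [0.8, 0.3, -0.9]
gripper_width: 0.165
gripper_force: 30.0
-> [ 1.000e-02 -1.900e-01  1.002e+01] [ 0.001  0.001 -0.001]
[0.52061051 0.33424753 0.11522839]
362 [[-0.05000146  0.09525705]
 [ 0.06333631  0.11945979]] [0.11386853 0.12451005 0.12701141]
```

View pics/d.png

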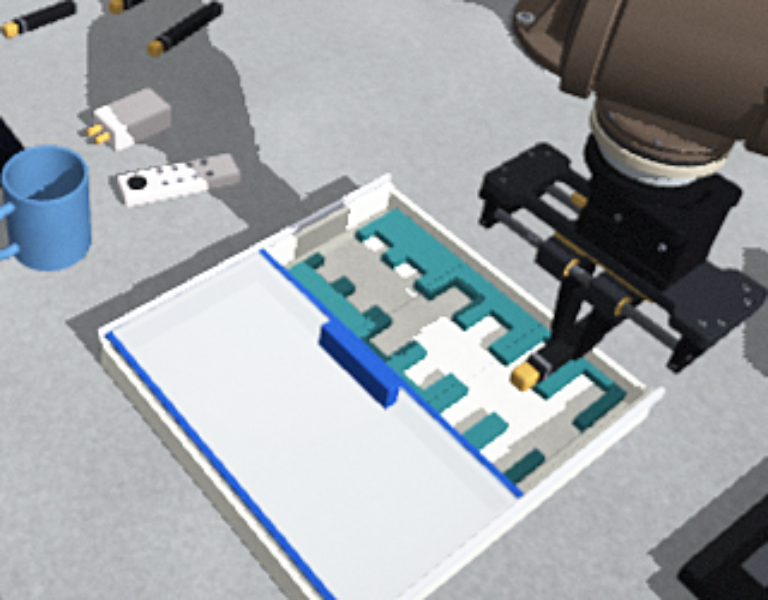

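The long antenna (brass end at about (523,376) in the crop) hangs level over the left row. Before lowering it I check the row position from this view.

```bash
cat >> h.py <<'E'
def teal():
    for n in ("top","scene"):
        c=cap(n); W=world(c); im=c["img"].astype(int)
        t=(im[...,1]-im[...,0]>40)&(im[...,2]-im[...,0]<=90)&(abs(W[...,2]-.0172)<.003)
        P=W[t]; L=(P[:,:2]-CS)@RC
        L=L[(abs(L[:,0])<.1)&(abs(L[:,1])<.15)]
        y=L[abs(abs(L[:,0])-.033)<.006][:,1]; h,e=np.histogram(y,np.arange(-.15,.15,.003)); 
        print(n,len(L),"x",np.percentile(L[:,0],[1,99]).round(4),"y",np.percentile(L[:,1],[1,99]).round(4)); print("".join("#" if k>max(2,h.max()/3) else "." for k in h))
E
python3 -c "
from h import *
teal()"
```

```text
top 873 x [-0.0779  0.0805] y [-0.1316  0.1297]
......###...........###.........######..........##..#.........#....#.........#...#.................
scene 733 x [-0.0814  0.0601] y [-0.1336  0.1309]
......##.............#..........#.##.#.........#...........................................###.....
```

```bash

python3 -m handwheel '[[[1,0,-0.1,3,0,0,0],[1,0,-0.1,6,0,0,0],[1,0,-0.1,8,0,0,0],[1,0,-0.1,9,0,0,0],[1,0,-0.1,9.8,0,0,0],[1,0,-0.1,10.1,0,0,0],[1,0,-0.1,10.1,0,0,0],[1,0,-0.1,10.1,0,0,0]]]'
python3 -m handwheel '[[[2.8,0,0,0,0,0,0],[2.8,0,0,0,0,0,0],[2.8,0,0,0,0,0,0],[2.8,0,0,0,0,0,0],[2.8,0,0,-3,0,0,0],[2.8,0,0,-7,0,0,0],[5,0,0,-11,0,0,0],[5,0,0,-14,0,0,0]]]'
python3 - <<'E'
from h import *
ants(); to(.45,-.1,.15,16)
print(st()["tool_pos"])
c=cap("scene"); cv2.imwrite("pics/e.png",cv2.resize(c["img"][150:400,260:580,::-1],None,fx=2.4,fy=2.4))
E
```

```text
clock: 12.4
tool_pos: [0.5214, 0.3356, 0.0155]
tool_rot: [-0.0, 1.0, 0.021, 0.001]
wrist_force: [0.1, 0.2, -0.4]
gripper_width: 0.163
gripper_force: 30.0
clock: 13.07
tool_pos: [0.5211, 0.3358, 0.1577]
tool_rot: [-0.0, 1.0, 0.021, 0.001]
wrist_force: [-0.1, 0.2, 0.3]
gripper_width: 0.38
gripper_force: 0.0
top [427 197] [ 0.5904 -0.4046] 0.0988 0.0174 2.0 0.0174
top [380 246] [ 0.4478 -0.29  ] 0.1293 0.0169 16.2 0.0176
top [420 249] [ 0.4548 -0.3861] 0.0992 0.0165 12.2 0.0174
scene [305 139] [ 0.4545 -0.3894] 0.1011 0.0191 12.1 0.0174
scene [261 150] [ 0.5903 -0.4074] 0.0994 0.0204 4.2 0.0171
scene [321 150] [ 0.4472 -0.2925] 0.1295 0.0198 16.7 0.0174
-> [-9.09 43.32  0.77] [-0.003 -0.008 -0.237]
[0.52260157 0.33655876 0.15994839]
```

View pics/e.png

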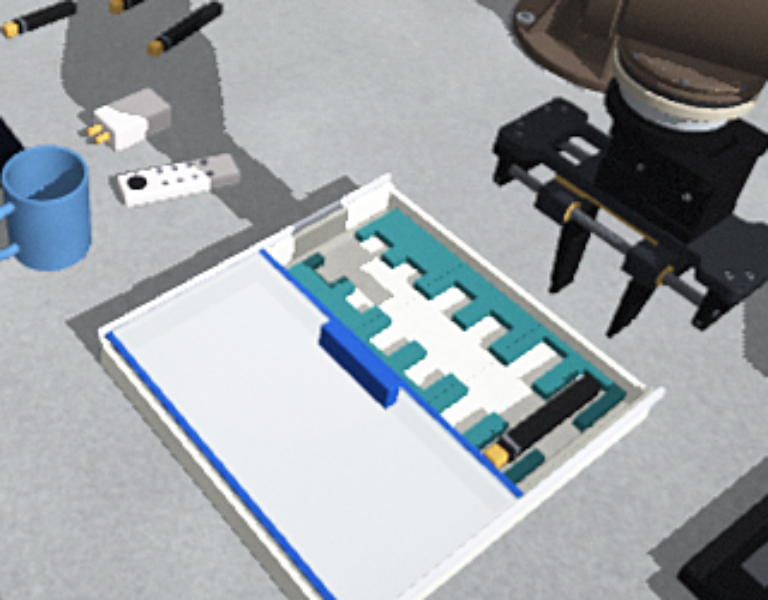

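The first long antenna lies down in the outer left slot, at about (545,415) in the crop. Next is the second long one.

```bash

python3 -m handwheel '[[[5,-9.1,43.3,0.5,0,0,-0.24],[5,-9.1,43.3,0.5,0,0,-0.24],[5,-9.1,43.3,0.5,0,0,-0.24],[5,-9.1,43.3,0.5,0,0,-0.24],[5,-9.1,43.3,0.5,0,0,-0.24],[5,-9.1,43.3,0.5,0,0,-0.24],[5,-9.1,43.3,0.5,0,0,-0.24],[5,-9.1,43.3,0.5,0,0,-0.24]]]'
python3 -m handwheel '[[[5,0,0,0,0,0,0]]]'
python3 -c "
from h import *
to(.4475,-.291,.08,16.4)"
```

```text
clock: 13.88
tool_pos: [0.4646, 0.0051, 0.1497]
tool_rot: [-0.0, 0.99, 0.141, -0.001]
wrist_force: [0.9, 0.0, 0.1]
gripper_width: 0.525
gripper_force: 0.0
clock: 13.97
tool_pos: [0.4644, 0.0016, 0.1496]
tool_rot: [0.0, 0.99, 0.138, -0.001]
wrist_force: [1.2, 1.0, 1.0]
gripper_width: 0.524
gripper_force: 0.0
-> [-9.6  27.69  6.98] [-0.     0.003 -0.01 ]
```

```bash

python3 -m handwheel '[[[5,-9.6,27.7,5,0,0,0],[5,-9.6,27.7,5,0,0,0],[5,-9.6,27.7,5,0,0,0],[5,-9.6,27.7,5,0,0,0],[5,-9.6,27.7,5,0,0,0],[5,-9.6,27.7,5,0,0,0],[5,-9.6,27.7,7,0,0,0],[5,-9.6,27.7,7,0,0,0]]]'
python3 -m handwheel '[[[5,0,0,0,0,0,0],[5,0,0,0,0,0,0]]]'
python3 -c "
from h import *
ants();to(.4475,-.291,.005,16.4)"
```

```text
clock: 14.63
tool_pos: [0.4496, -0.2895, 0.0777]
tool_rot: [-0.001, 0.99, 0.139, -0.001]
wrist_force: [-0.2, 0.5, -1.5]
gripper_width: 0.526
gripper_force: 0.0
clock: 14.8
tool_pos: [0.4501, -0.2852, 0.0797]
tool_rot: [-0.001, 0.99, 0.14, -0.001]
wrist_force: [0.1, -0.3, -0.3]
gripper_width: 0.524
gripper_force: 0.0
top [427 197] [ 0.5901 -0.4047] 0.0985 0.0172 3.3 0.0173
scene [305 139] [ 0.4545 -0.3879] 0.0989 0.0201 12.9 0.0175
scene [261 149] [ 0.5906 -0.4068] 0.096 0.0191 3.1 0.0176
scene [321 150] [ 0.4482 -0.2928] 0.1306 0.0196 15.1 0.0175
-> [-0.5   0.54  7.59] [-0.001  0.    -0.003]
```

```bash

python3 -m handwheel '[[[5,-0.4,0.4,3,0,0,0],[5,-0.4,0.4,5,0,0,0],[5,-0.4,0.4,6.8,0,0,0],[5,-0.4,0.4,7.5,0,0,0],[1,-0.4,0.4,7.5,0,0,0],[1,-0.4,0.4,7.5,0,0,0],[1,-0.4,0.4,7.5,0,0,0],[1,-0.4,0.4,7.5,0,0,0]]]'
python3 -m handwheel '[[[1,0,0,0,0,0,0],[1,0,0,0,0,0,0],[1,0,0,0,0,0,0],[1,0,0,0,0,0,0],[1,0,0,-2,0,0,0],[1,0,0,-6,0,0,0],[1,0,0,-10,0,0,0],[1,0,0,-13,0,0,0]]]'
python3 -c "
from h import *
slot(0,.068,.115);print(st()['tool_pos'])"
```

```text
clock: 15.57
tool_pos: [0.4486, -0.291, 0.0069]
tool_rot: [0.001, 0.99, 0.141, 0.001]
wrist_force: [0.2, 0.2, 0.2]
gripper_width: 0.303
gripper_force: 0.0
clock: 16.23
tool_pos: [0.4481, -0.2911, 0.1385]
tool_rot: [0.001, 0.99, 0.14, 0.0]
wrist_force: [1.0, -0.1, -0.6]
gripper_width: 0.165
gripper_force: 30.0
-> [ 23.41 -54.15   2.3 ] [ 0.001 -0.001  0.238]
[ 0.44811576 -0.29107798  0.13852822]
```

```bash

python3 -m handwheel '[[[1,23.4,-54.2,2,0,0,0.238],[1,23.4,-54.2,2,0,0,0.238],[1,23.4,-54.2,2,0,0,0.238],[1,23.4,-54.2,2,0,0,0.238],[1,23.4,-54.2,2,0,0,0.238],[1,23.4,-54.2,2,0,0,0.238],[1,23.4,-54.2,2,0,0,0.238],[1,23.4,-54.2,2,0,0,0.238]]]'
python3 -m handwheel '[[[1,0,0,0,0,0,0]]]'
python3 -c "
from h import *
slot(0,.068,.115);print(st()['tool_pos'])"
```

```text
clock: 16.9
tool_pos: [0.4892, 0.0373, 0.1248]
tool_rot: [0.0, 1.0, 0.022, 0.0]
wrist_force: [1.7, -0.0, -0.3]
gripper_width: 0.165
gripper_force: 30.0
clock: 16.98
tool_pos: [0.4893, 0.041, 0.1246]
tool_rot: [-0.0, 1.0, 0.024, 0.0]
wrist_force: [-1.2, -0.8, -0.2]
gripper_width: 0.163
gripper_force: 30.0
-> [  4.55 -25.12   0.98] [-0.001 -0.     0.005]
[0.48931728 0.04100723 0.12461825]
```

```bash

python3 -m handwheel '[[[1,4.5,-25.1,1,0,0,0],[1,4.5,-25.1,1,0,0,0],[1,4.5,-25.1,1,0,0,0],[1,4.5,-25.1,1,0,0,0],[1,4.5,-25.1,1,0,0,0],[1,4.5,-25.1,1,0,0,0],[1,4.5,-25.1,1,0,0,0],[1,4.5,-25.1,1,0,0,0]]]'
python3 -m handwheel '[[[1,0,0,0,0,0,0],[1,0,0,0,0,0,0]]]'
python3 - <<'E'
from h import *
slot(0,.068,.015)
E
```

```text
clock: 17.65
tool_pos: [0.5231, 0.29, 0.1141]
tool_rot: [0.0, 1.0, 0.023, -0.0]
wrist_force: [0.3, -0.8, -1.2]
gripper_width: 0.165
gripper_force: 30.0
clock: 17.82
tool_pos: [0.5232, 0.2867, 0.1146]
tool_rot: [0.0, 1.0, 0.021, -0.0]
wrist_force: [-0.1, -1.2, -1.3]
gripper_width: 0.164
gripper_force: 30.0
-> [-0.04 -0.75  9.96] [ 0.     0.001 -0.001]
```

```bash

python3 -m handwheel '[[[1,0,-0.7,0,0,0,0],[1,0,-0.7,3,0,0,0],[1,0,-0.7,6,0,0,0],[1,0,-0.7,8,0,0,0],[1,0,-0.7,9,0,0,0],[1,0,-0.7,9.8,0,0,0],[1,0,-0.7,10,0,0,0],[1,0,-0.7,10,0,0,0]]]'
python3 -m handwheel '[[[2.8,0,0,0,0,0,0],[2.8,0,0,0,0,0,0],[2.8,0,0,0,0,0,0],[2.8,0,0,0,0,0,0],[2.8,0,0,-3,0,0,0],[2.8,0,0,-7,0,0,0],[5,0,0,-11,0,0,0],[5,0,0,-14,0,0,0]]]'
python3 - <<'E'
from h import *
ants(); to(.52,-.1,.14,12.3)
c=cap("scene"); cv2.imwrite("pics/f.png",cv2.resize(c["img"][200:400,320:580,::-1],None,fx=2.4,fy=2.4))
E
```

```text
clock: 18.48
tool_pos: [0.5234, 0.2948, 0.0151]
tool_rot: [-0.0, 1.0, 0.022, 0.0]
wrist_force: [-0.1, -1.1, -0.7]
gripper_width: 0.166
gripper_force: 30.0
clock: 19.15
tool_pos: [0.5233, 0.2953, 0.1578]
tool_rot: [-0.0, 1.0, 0.022, 0.001]
wrist_force: [0.6, 0.6, 0.6]
gripper_width: 0.384
gripper_force: 0.0
top [427 197] [ 0.5901 -0.4049] 0.0981 0.0166 2.8 0.0175
top [420 249] [ 0.4547 -0.3857] 0.0991 0.0167 12.1 0.0175
top [492 315] [ 0.3278 -0.5784] 0.0843 0.0046 -78.6 0.0221
scene [305 139] [ 0.4542 -0.3879] 0.0995 0.0194 10.8 0.0177
scene [261 149] [ 0.5906 -0.4059] 0.0992 0.0198 5.8 0.0172
-> [-2.24 39.55  1.86] [-0.002 -0.009 -0.171]
```

View pics/f.png

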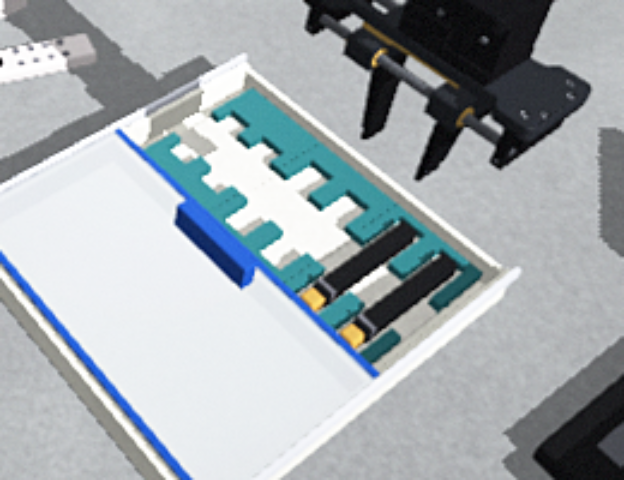

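Both long antennas lie in their slots, at about (365,260) and (410,295) in the crop. Now the first medium.

```bash

python3 -m handwheel '[[[5,-2.2,39.6,1.5,0,0,-0.17],[5,-2.2,39.6,1.5,0,0,-0.17],[5,-2.2,39.6,1.5,0,0,-0.17],[5,-2.2,39.6,1.5,0,0,-0.17],[5,-2.2,39.6,1.5,0,0,-0.17],[5,-2.2,39.6,1.5,0,0,-0.17],[5,-2.2,39.6,1.5,0,0,-0.17],[5,-2.2,39.6,1.5,0,0,-0.17]]]'
python3 -m handwheel '[[[5,0,0,0,0,0,0]]]'
python3 -c "
from h import *
to(.4546,-.387,.08,12.1)"
```

```text
clock: 19.97
tool_pos: [0.5182, -0.0382, 0.1408]
tool_rot: [-0.0, 0.994, 0.107, -0.001]
wrist_force: [0.4, 0.4, 0.2]
gripper_width: 0.522
gripper_force: 0.0
clock: 20.05
tool_pos: [0.5186, -0.0421, 0.1406]
tool_rot: [0.0, 0.995, 0.104, -0.001]
wrist_force: [-0.1, 0.6, -1.0]
gripper_width: 0.526
gripper_force: 0.0
-> [-13.39  32.42   6.09] [ 0.     0.002 -0.002]
```

```bash

python3 -m handwheel '[[[5,-13.4,32.4,4,0,0,0],[5,-13.4,32.4,4,0,0,0],[5,-13.4,32.4,4,0,0,0],[5,-13.4,32.4,4,0,0,0],[5,-13.4,32.4,4,0,0,0],[5,-13.4,32.4,4,0,0,0],[5,-13.4,32.4,6,0,0,0],[5,-13.4,32.4,6,0,0,0]]]'
python3 -m handwheel '[[[5,0,0,0,0,0,0],[5,0,0,0,0,0,0]]]'
python3 -c "
from h import *
ants();to(.4546,-.387,.005,12.1)"
```

```text
clock: 20.72
tool_pos: [0.4601, -0.3606, 0.0877]
tool_rot: [-0.0, 0.994, 0.107, -0.0]
wrist_force: [0.5, -0.1, 0.2]
gripper_width: 0.52
gripper_force: 0.0
clock: 20.88
tool_pos: [0.4597, -0.36, 0.087]
tool_rot: [-0.001, 0.994, 0.105, -0.001]
wrist_force: [0.4, 0.3, 0.2]
gripper_width: 0.528
gripper_force: 0.0
top [427 197] [ 0.59   -0.4044] 0.0988 0.0165 3.6 0.0176
scene [305 139] [ 0.4541 -0.3885] 0.1017 0.0201 11.7 0.0171
scene [261 149] [ 0.591  -0.4065] 0.0994 0.0217 6.8 0.0172
-> [-1.2   2.71  8.33] [-0.002  0.001  0.003]
```

```bash

python3 -m handwheel '[[[5,-1.1,2.7,0,0,0,0],[5,-1.1,2.7,3,0,0,0],[5,-1.1,2.7,6,0,0,0],[5,-1.1,2.7,7.5,0,0,0],[5,-1.1,2.7,8.2,0,0,0],[1,-1.1,2.7,8.2,0,0,0],[1,-1.1,2.7,8.2,0,0,0],[1,-1.1,2.7,8.2,0,0,0]]]'
python3 -m handwheel '[[[1,0,0,0,0,0,0],[1,0,0,0,0,0,0],[1,0,0,0,0,0,0],[1,0,0,0,0,0,0],[1,0,0,-2,0,0,0],[1,0,0,-6,0,0,0],[1,0,0,-10,0,0,0],[1,0,0,-13,0,0,0]]]'
python3 -c "
from h import *
slot(0,.021,.115);print(st()['tool_pos'])"
```

```text
clock: 21.65
tool_pos: [0.4567, -0.3878, 0.0084]
tool_rot: [0.001, 0.994, 0.107, 0.001]
wrist_force: [-0.0, 0.2, 0.6]
gripper_width: 0.375
gripper_force: 0.0
clock: 22.32
tool_pos: [0.4561, -0.3881, 0.14]
tool_rot: [0.001, 0.994, 0.107, 0.001]
wrist_force: [0.3, 0.7, -0.4]
gripper_width: 0.166
gripper_force: 30.0
-> [ 20.15 -60.64   2.43] [ 0.001 -0.001  0.17 ]
[ 0.45611831 -0.3881009   0.13998018]
```

```bash

python3 -m handwheel '[[[1,20.2,-60.6,1,0,0,0.17],[1,20.2,-60.6,1,0,0,0.17],[1,20.2,-60.6,1,0,0,0.17],[1,20.2,-60.6,1,0,0,0.17],[1,20.2,-60.6,1,0,0,0.17],[1,20.2,-60.6,1,0,0,0.17],[1,20.2,-60.6,1,0,0,0.17],[1,20.2,-60.6,1,0,0,0.17]]]'
python3 -m handwheel '[[[1,0,0,0,0,0,0]]]'
python3 -c "
from h import *
slot(0,.021,.115);print(st()['tool_pos'])"
```

```text
clock: 22.98
tool_pos: [0.4916, -0.0547, 0.1321]
tool_rot: [0.0, 1.0, 0.022, 0.0]
wrist_force: [1.3, 0.3, -0.7]
gripper_width: 0.167
gripper_force: 30.0
clock: 23.07
tool_pos: [0.4916, -0.0508, 0.132]
tool_rot: [-0.0, 1.0, 0.024, -0.0]
wrist_force: [0.2, -0.3, 0.3]
gripper_width: 0.169
gripper_force: 30.0
-> [  4.74 -29.61   1.72] [-0.001  0.     0.005]
[ 0.49158774 -0.05084404  0.13199402]
```

```bash

python3 -m handwheel '[[[1,4.7,-29.6,1.7,0,0,0],[1,4.7,-29.6,1.7,0,0,0],[1,4.7,-29.6,1.7,0,0,0],[1,4.7,-29.6,1.7,0,0,0],[1,4.7,-29.6,1.7,0,0,0],[1,4.7,-29.6,1.7,0,0,0],[1,4.7,-29.6,1.7,0,0,0],[1,4.7,-29.6,1.7,0,0,0]]]'
python3 -m handwheel '[[[1,0,0,0,0,0,0],[1,0,0,0,0,0,0]]]'
python3 - <<'E'
from h import *
slot(0,.021,.015)
c=cap("scene"); cv2.imwrite("pics/g.png",cv2.resize(c["img"][180:380,320:580,::-1],None,fx=2.4,fy=2.4))
E
```

```text
clock: 23.73
tool_pos: [0.5261, 0.246, 0.1146]
tool_rot: [-0.0, 1.0, 0.023, 0.0]
wrist_force: [0.6, -0.5, -0.4]
gripper_width: 0.167
gripper_force: 30.0
clock: 23.9
tool_pos: [0.5255, 0.241, 0.1146]
tool_rot: [0.0, 1.0, 0.022, -0.0]
wrist_force: [-0.2, -0.4, -1.5]
gripper_width: 0.164
gripper_force: 30.0
-> [-0.07 -0.63  9.96] [0.001 0.001 0.001]
```

View pics/g.png

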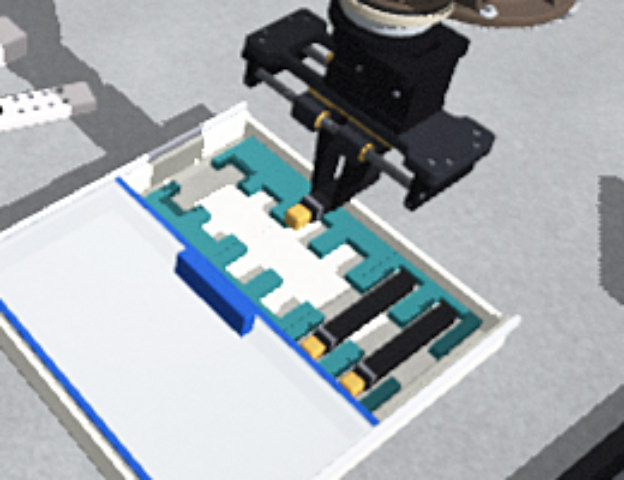

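The medium antenna (brass end at about (300,215) in the crop) hangs level near the middle row. I shift it 6 mm to the left, then lower it.

```bash

python3 -m handwheel '[[[1,-0.1,-0.6,0,0,0,0],[1,-0.1,-0.6,3,0,0,0],[1,-0.1,-0.6,6,0,0,0],[1,-0.1,-0.6,8,0,0,0],[1,-0.1,-0.6,9,0,0,0],[1,-0.1,-0.6,9.8,0,0,0],[1,-0.1,-0.6,9.9,0,0,0],[1,-0.1,-0.6,9.9,0,0,0]]]'
python3 -m handwheel '[[[2.8,0,0,0,0,0,0],[2.8,0,0,0,0,0,0],[2.8,0,0,0,0,0,0],[2.8,0,0,0,0,0,0],[2.8,0,0,-3,0,0,0],[2.8,0,0,-7,0,0,0],[5,0,0,-11,0,0,0],[5,0,0,-14,0,0,0]]]'
python3 - <<'E'
from h import *
ants(); to(.5905,-.405,.14,3.5)
c=cap("scene"); cv2.imwrite("pics/i.png",cv2.resize(c["img"][200:400,320:580,::-1],None,fx=2.4,fy=2.4))
E
```

```text
clock: 24.62
tool_pos: [0.525, 0.2469, 0.0163]
tool_rot: [-0.0, 1.0, 0.022, 0.0]
wrist_force: [0.7, 0.1, -0.8]
gripper_width: 0.164
gripper_force: 30.0
clock: 25.28
tool_pos: [0.5249, 0.2474, 0.159]
tool_rot: [-0.0, 1.0, 0.022, 0.001]
wrist_force: [0.6, 0.6, 0.0]
gripper_width: 0.384
gripper_force: 0.0
top [427 197] [ 0.59   -0.4044] 0.0986 0.0171 3.2 0.0177
top [495 315] [ 0.3282 -0.5808] 0.079 0.0043 -79.1 0.0228
scene [261 149] [ 0.5903 -0.4053] 0.0996 0.0217 5.1 0.0175
-> [ 3.52 65.52  1.98] [-0.002 -0.008 -0.017]
```

View pics/i.png

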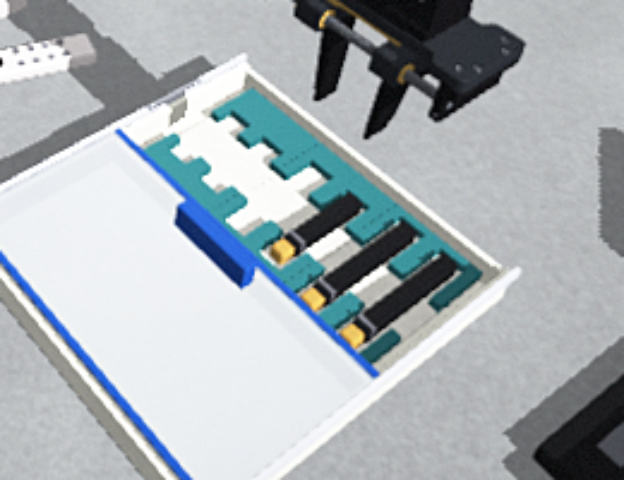

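Three antennas are seated, with the medium one at about (315,228) in the crop. Now the last medium.

```bash

python3 -m handwheel '[[[5,3.5,65.5,1,0,0,-0.017],[5,3.5,65.5,1,0,0,-0.017],[5,3.5,65.5,1,0,0,-0.017],[5,3.5,65.5,1,0,0,-0.017],[5,3.5,65.5,1,0,0,-0.017],[5,3.5,65.5,1,0,0,-0.017],[5,3.5,65.5,1,0,0,-0.017],[5,3.5,65.5,1,0,0,-0.017]]]'
python3 -m handwheel '[[[5,0,0,0,0,0,0]]]'
python3 -c "
from h import *
to(.5905,-.405,.08,3.5)"
```

```text
clock: 26.1
tool_pos: [0.5562, -0.0864, 0.1495]
tool_rot: [-0.0, 1.0, 0.03, -0.001]
wrist_force: [1.2, 1.1, 0.3]
gripper_width: 0.525
gripper_force: 0.0
clock: 26.18
tool_pos: [0.557, -0.0905, 0.1493]
tool_rot: [0.0, 1.0, 0.028, -0.001]
wrist_force: [0.1, 0.4, 0.7]
gripper_width: 0.524
gripper_force: 0.0
-> [ 1.59 31.58  6.94] [ 0.001  0.001 -0.005]
```

```bash

python3 -m handwheel '[[[5,1.6,31.6,4,0,0,0],[5,1.6,31.6,4,0,0,0],[5,1.6,31.6,4,0,0,0],[5,1.6,31.6,4,0,0,0],[5,1.6,31.6,4,0,0,0],[5,1.6,31.6,4,0,0,0],[5,1.6,31.6,6.9,0,0,0],[5,1.6,31.6,6.9,0,0,0]]]'
python3 -m handwheel '[[[5,0,0,0,0,0,0],[5,0,0,0,0,0,0]]]'
python3 -c "
from h import *
ants();to(.5905,-.405,.005,3.5)"
```

```text
clock: 26.85
tool_pos: [0.5917, -0.4011, 0.0798]
tool_rot: [-0.0, 1.0, 0.03, -0.0]
wrist_force: [0.2, -0.0, 0.7]
gripper_width: 0.528
gripper_force: 0.0
clock: 27.02
tool_pos: [0.5908, -0.3994, 0.0786]
tool_rot: [-0.001, 1.0, 0.029, -0.002]
wrist_force: [-0.6, 0.4, -0.4]
gripper_width: 0.522
gripper_force: 0.0
scene [312 104] [ 0.3271 -0.575 ] 0.0907 0.01 -78.2 0.0217
scene [261 150] [ 0.5896 -0.406 ] 0.1007 0.0185 2.8 0.0173
-> [-0.18  0.72  7.61] [-0.001  0.001  0.   ]
```

```bash

python3 -m handwheel '[[[5,-0.1,0.6,3,0,0,0],[5,-0.1,0.6,5,0,0,0],[5,-0.1,0.6,6.8,0,0,0],[5,-0.1,0.6,7.4,0,0,0],[1,-0.1,0.6,7.4,0,0,0],[1,-0.1,0.6,7.4,0,0,0],[1,-0.1,0.6,7.4,0,0,0],[1,-0.1,0.6,7.4,0,0,0]]]'
python3 -m handwheel '[[[1,0,0,0,0,0,0],[1,0,0,0,0,0,0],[1,0,0,0,0,0,0],[1,0,0,0,0,0,0],[1,0,0,-2,0,0,0],[1,0,0,-6,0,0,0],[1,0,0,-10,0,0,0],[1,0,0,-13,0,0,0]]]'
python3 -c "
from h import *
slot(0,-.021,.115);print(st()['tool_pos'])"
```

```text
clock: 27.78
tool_pos: [0.5921, -0.4051, 0.0094]
tool_rot: [0.001, 1.0, 0.031, 0.001]
wrist_force: [0.4, 0.4, 0.2]
gripper_width: 0.3
gripper_force: 0.0
clock: 28.45
tool_pos: [0.5917, -0.4053, 0.1408]
tool_rot: [0.001, 1.0, 0.03, 0.001]
wrist_force: [-0.1, -0.3, -0.4]
gripper_width: 0.162
gripper_force: 30.0
-> [ -2.83 -61.34   2.5 ] [ 0.001 -0.001  0.017]
[ 0.59172078 -0.40528691  0.1407692 ]
```

```bash

python3 -m handwheel '[[[1,-2.8,-61.3,1,0,0,0.017],[1,-2.8,-61.3,1,0,0,0.017],[1,-2.8,-61.3,1,0,0,0.017],[1,-2.8,-61.3,1,0,0,0.017],[1,-2.8,-61.3,1,0,0,0.017],[1,-2.8,-61.3,1,0,0,0.017],[1,-2.8,-61.3,1,0,0,0.017],[1,-2.8,-61.3,1,0,0,0.017]]]'
python3 -m handwheel '[[[1,0,0,0,0,0,0]]]'
python3 -c "
from h import *
slot(0,-.021,.115);print(st()['tool_pos'])"
```

```text
clock: 29.12
tool_pos: [0.5555, -0.0718, 0.1324]
tool_rot: [0.0, 1.0, 0.022, 0.0]
wrist_force: [1.0, -0.5, -0.9]
gripper_width: 0.163
gripper_force: 30.0
clock: 29.2
tool_pos: [0.5545, -0.0678, 0.1324]
tool_rot: [-0.001, 1.0, 0.024, -0.001]
wrist_force: [-0.0, 0.4, -0.4]
gripper_width: 0.166
gripper_force: 30.0
-> [ -1.5  -27.4    1.77] [-0.001  0.002  0.004]
[ 0.55452629 -0.06775822  0.13237773]
```

```bash

python3 -m handwheel '[[[1,-1.5,-27.4,1.7,0,0,0],[1,-1.5,-27.4,1.7,0,0,0],[1,-1.5,-27.4,1.7,0,0,0],[1,-1.5,-27.4,1.7,0,0,0],[1,-1.5,-27.4,1.7,0,0,0],[1,-1.5,-27.4,1.7,0,0,0],[1,-1.5,-27.4,1.7,0,0,0],[1,-1.5,-27.4,1.7,0,0,0]]]'
python3 -m handwheel '[[[1,0,0,0,0,0,0],[1,0,0,0,0,0,0]]]'
python3 - <<'E'
from h import *
slot(0,-.021,.015)
E
```

```text
clock: 29.87
tool_pos: [0.5283, 0.2034, 0.115]
tool_rot: [-0.0, 1.0, 0.024, -0.0]
wrist_force: [0.4, -0.2, -0.4]
gripper_width: 0.165
gripper_force: 30.0
clock: 30.03
tool_pos: [0.5292, 0.1989, 0.1153]
tool_rot: [0.0, 1.0, 0.022, -0.0]
wrist_force: [-0.5, -0.2, -0.6]
gripper_width: 0.165
gripper_force: 30.0
-> [-0.26 -0.65 10.03] [0. 0. 0.]
```

```bash

python3 -m handwheel '[[[1,-0.1,-0.6,0,0,0,0],[1,-0.1,-0.6,3,0,0,0],[1,-0.1,-0.6,6,0,0,0],[1,-0.1,-0.6,8,0,0,0],[1,-0.1,-0.6,9,0,0,0],[1,-0.1,-0.6,9.6,0,0,0],[1,-0.1,-0.6,9.8,0,0,0],[1,-0.1,-0.6,9.8,0,0,0]]]'
python3 -m handwheel '[[[2.8,0,0,0,0,0,0],[2.8,0,0,0,0,0,0],[2.8,0,0,0,0,0,0],[2.8,0,0,0,0,0,0],[2.8,0,0,-3,0,0,0],[2.8,0,0,-7,0,0,0],[9.5,0,0,-11,0,0,0],[9.5,0,0,-14,0,0,0]]]'
python3 -m handwheel '[[[9.5,13,12,0,0,0,-0.4],[9.5,13,12,0,0,0,-1.571],[9.5,13,12,0,0,0,-1.571],[9.5,13,12,0,0,0,-1.571],[9.5,13,12,0,0,0,-1.571],[9.5,13,12,0,0,0,-1.571],[9.5,13,12,0,0,0,-1.571],[9.5,13,12,0,0,0,-1.571]]]'
python3 - <<'E'
from h import *
c=cap("scene"); cv2.imwrite("pics/j.png",cv2.resize(c["img"][180:400,260:580,::-1],None,fx=2.4,fy=2.4))
for n in ("top","scene"):
    c=cap(n); W=world(c); im=c["img"].astype(int); L=(W[...,:2]-CS)@RC
    reg=(abs(L[...,0])<.078)&(abs(L[...,1])<.14)&(W[...,2]<.034)&(W[...,2]>.012)&(c["z_map"]>0)
    m=reg&((im.max(-1)<95)|(im[...,0]-im[...,2]>50)); k,l,s,_=cv2.connectedComponentsWithStats(m.astype(np.uint8))
    for i in range(1,k):
        if s[i,4]>60: q=L[l==i]; print(n,np.percentile(q,[2,98],axis=0).round(3).tolist(),np.median(W[l==i][:,2]))
    im=c["img"].astype(int); f=(im[...,2]-im[...,0]>70)&(abs(W[...,2]-.066)<.008)&(W[...,1]>.05)&(W[...,1]<.4)&(W[...,0]>.5)&(W[...,0]<.7)
    if f.sum()>30: print("fin",desc(W[f]))
to(.6291,.2282,.12,92.5)
E
```

```text
clock: 30.7
tool_pos: [0.5283, 0.2052, 0.0178]
tool_rot: [-0.0, 1.0, 0.022, 0.0]
wrist_force: [0.1, 0.0, -0.3]
gripper_width: 0.164
gripper_force: 30.0
clock: 31.37
tool_pos: [0.5281, 0.2056, 0.1606]
tool_rot: [-0.0, 1.0, 0.022, 0.001]
wrist_force: [0.3, 0.3, -0.2]
gripper_width: 0.386
gripper_force: 0.0
clock: 32.03
tool_pos: [0.663, 0.0908, 0.1573]
tool_rot: [-0.0, 0.865, 0.501, -0.0]
wrist_force: [0.2, -0.4, -0.7]
gripper_width: 0.94
gripper_force: 0.0
scene [[-0.053, -0.023], [0.047, 0.028]] 0.02342716385153807
scene [[0.028, -0.024], [0.05, -0.01]] 0.022829998065675663
scene [[-0.072, 0.061], [0.061, 0.076]] 0.02366075499359485
scene [[-0.073, 0.095], [0.061, 0.131]] 0.02315575166693852
fin (array([0.63  , 0.2294]), 0.08, 0.0156, -87.8, 0.0669)
-> [10.11 -9.84  3.75] [ 0.     0.    -0.574]
```

View pics/j.png

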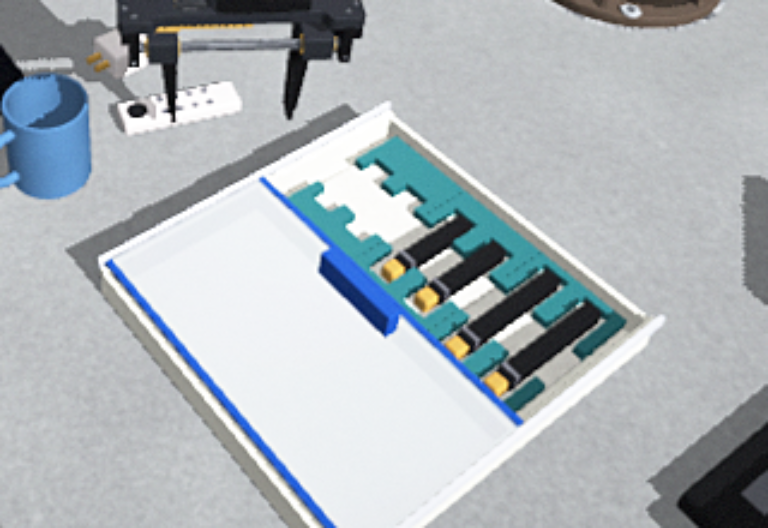

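All four antennas are seated and flat, with tops at 23–24 mm, and the case is clear. Now I grasp the fin and shut the cover.

```bash

python3 -m handwheel '[[[9.5,10.1,-9.8,3.7,0,0,-0.574],[9.5,10.1,-9.8,3.7,0,0,-0.574],[9.5,10.1,-9.8,3.7,0,0,-0.574],[9.5,10.1,-9.8,3.7,0,0,-0.574],[9.5,10.1,-9.8,3.7,0,0,-0.574],[9.5,10.1,-9.8,3.7,0,0,-0.574],[9.5,10.1,-9.8,3.7,0,0,-0.574],[9.5,10.1,-9.8,3.7,0,0,-0.574]]]'
python3 -m handwheel '[[[9.5,0,0,0,0,0,0],[9.5,0,0,0,0,0,0]]]'
python3 -c "
from h import *
to(.6296,.2288,.049,92.5)"
```

```text
clock: 32.85
tool_pos: [0.6293, 0.2273, 0.1207]
tool_rot: [0.0, 0.692, 0.722, 0.0]
wrist_force: [-0.0, -0.2, -0.7]
gripper_width: 0.999
gripper_force: 0.0
clock: 33.02
tool_pos: [0.6294, 0.2271, 0.1206]
tool_rot: [0.0, 0.691, 0.722, 0.0]
wrist_force: [0.2, -0.1, 1.2]
gripper_width: 0.999
gripper_force: 0.0
-> [0.17 0.03 7.16] [0. 0. 0.]
```

```bash

python3 -m handwheel '[[[9.5,0,0,3,0,0,0],[9.5,0,0,6,0,0,0],[9.5,0,0,7.1,0,0,0],[1,0,0,7.1,0,0,0],[1,0,0,7.1,0,0,0],[1,0,0,7.1,0,0,0],[1,0,0,7.1,0,0,0],[1,0,0,7.1,0,0,0]]]'
python3 -m handwheel '[[[1,0,0,0,0,0,0],[1,0,0,0,0,0,0],[1,0,0,0,0,0,0],[1,0,0,0,0,0,0],[1,0,0,0,0,0,0],[1,0,0,0,0,0,0],[1,0,0,0,0,0,0],[1,0,0,0,0,0,0]]]'
python3 -m handwheel '[[[1,0,0,0,0,0,0],[1,0,0,0,0,0,0],[1,0,-1,0,0,0,0],[1,0,-3,0,0,0,0],[1,0,-5,0,0,0,0],[1,0,-7.5,0,0,0,0],[1,0,-10,0,0,0,0],[1,0,-12,0,0,0,0]]]'
python3 -m handwheel '[[[1,0,-1.5,0,0,0,0],[1,0,-3,0,0,0,0],[1,0,-4,0,0,0,0],[1,0,-4.3,0,0,0,0],[1,0,-4.5,0,0,0,0],[1,0,-4.5,0,0,0,0]]]'
```

```text
clock: 33.68
tool_pos: [0.6296, 0.2279, 0.0508]
tool_rot: [0.001, 0.69, 0.723, 0.001]
wrist_force: [-0.2, -0.5, -0.7]
gripper_width: 0.705
gripper_force: 0.0
clock: 34.35
tool_pos: [0.6291, 0.2278, 0.0493]
tool_rot: [0.0, 0.69, 0.724, 0.0]
wrist_force: [1.8, 0.1, -0.9]
gripper_width: 0.151
gripper_force: 1.0
clock: 35.02
tool_pos: [0.508, 0.2225, 0.0493]
tool_rot: [0.0, 0.69, 0.723, 0.0]
wrist_force: [3.1, 6.0, -7.3]
gripper_width: 0.146
gripper_force: 30.0
clock: 35.52
tool_pos: [0.4648, 0.2206, 0.0493]
tool_rot: [0.0, 0.69, 0.724, 0.001]
wrist_force: [3.4, 4.7, -6.7]
gripper_width: 0.143
gripper_force: 30.0
```

Travel was 0.1644 m and the force stayed low. I release, lift, move away and check.

```bash

python3 -m handwheel '[[[9.5,0,0,0,0,0,0],[9.5,0,0,0,0,0,0],[9.5,0,0,0,0,0,0],[9.5,0,0,0,0,0,0],[9.5,0,0,0,0,0,0],[9.5,0,0,0,0,0,0],[9.5,0,0,0,0,0,0],[9.5,0,0,0,0,0,0]]]'
python3 -m handwheel '[[[9.5,0,0,-3,0,0,0],[9.5,0,0,-7,0,0,0],[9.5,0,0,-11,0,0,0],[9.5,0,0,-15,0,0,0],[9.5,0,0,-15,0,0,0]]]'
python3 -m handwheel '[[[9.5,-35,2,0,0,0,0],[9.5,-35,2,0,0,0,0],[9.5,-35,2,0,0,0,0],[9.5,-35,2,0,0,0,0],[9.5,-35,2,0,0,0,0],[9.5,-35,2,0,0,0,0],[9.5,-35,2,0,0,0,0],[9.5,-35,2,0,0,0,0]]]'
python3 - <<'E'
from h import *
ants()
for n in ("top","scene"):
    c=cap(n); cv2.imwrite(f"pics/z_{n}.png",c["img"][:,:,::-1]); W=world(c); im=c["img"].astype(int)
    f=(im[...,2]-im[...,0]>70)&(abs(W[...,2]-.066)<.008)&(W[...,1]>.05)&(W[...,1]<.4)&(W[...,0]>.4)&(W[...,0]<.7)
    if f.sum()>30: d=desc(W[f]); print("fin",d,(d[0]-CS)@RC)
E
```

```text
clock: 36.18
tool_pos: [0.4642, 0.22, 0.0493]
tool_rot: [0.0, 0.69, 0.724, -0.0]
wrist_force: [0.0, 0.4, 0.6]
gripper_width: 0.65
gripper_force: 0.0
clock: 36.6
tool_pos: [0.4665, 0.2209, 0.2062]
tool_rot: [0.002, 0.69, 0.724, 0.005]
wrist_force: [0.8, 0.1, 0.2]
gripper_width: 0.979
gripper_force: 0.0
clock: 37.27
tool_pos: [0.4986, -0.1136, 0.1995]
tool_rot: [0.0, 0.69, 0.724, 0.0]
wrist_force: [1.1, 0.4, 0.1]
gripper_width: 1.002
gripper_force: 0.0
top [491 315] [ 0.3282 -0.5785] 0.0845 0.004 -78.8 0.0226
fin (array([0.4657, 0.2237]), 0.0796, 0.0131, -87.5, 0.0684) [-0.05975223  0.00010646]
fin (array([0.4646, 0.2217]), 0.0808, 0.0164, -85.8, 0.0673) [-0.06093842 -0.00184366]
```

View pics/z_scene.png

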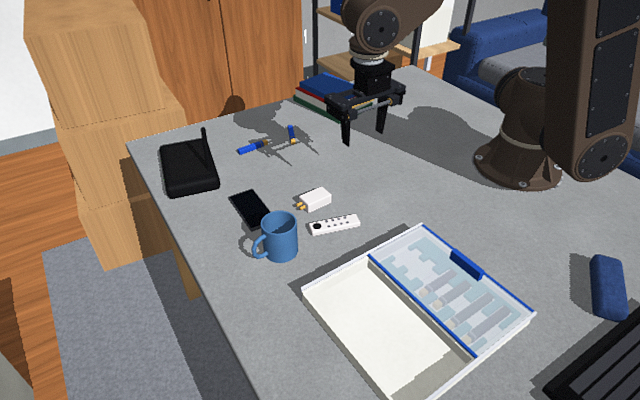

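The cover is shut, with the fin at case x of −60 mm as required. The antennas show under it at about (410–490,290–330), no black ones remain on the table, and the arm is clear.

```bash
python3 -c "
from rig import finish_job
print(finish_job())"
```

```text
the job is handed in; nothing more can be done
None
```

I opened the cover fully, laid all four antennas that were on the table (two long, two medium; no short ones present) flat in their matching rows, shut the cover again and handed the job in; the final verdict was not reported back.

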